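# Refit a colorimeter's optics and hold its light cover down

## Robot

A 7-joint arm with a two-finger parallel gripper is mounted at the origin on the work surface. World frame = base frame: x ahead of the robot, y to its left, z up, the work surface at z = 0. Lengths are in m, angles in rad, forces in N, time in s.
With the tool pointing down it reaches from about 0.4 to 0.875 m from the base axis. Payload 19.3 kg.
Tool frame: the origin (TCP) lies at the very end of the fingers, on their centre line; the grasp point (between the pads) lies 19 mm behind it; z points along the fingers, y is the line along which they close (so a half turn about z gives the same grasp; the last joint's range is limited). The gripper opens to 85 mm and grips with 20 to 120 N. Pads are 22 mm wide; open, the fingers measure 114 mm over their backs; the gripper's body (76 mm by 85 mm) begins 54 mm behind the grasp point. The pads swing forward as they close: fully open they stand 13 mm farther back than shut.
Start: joints at [-1.199, 0.521, -0.036, 1.599, 0.021, 1.021, -0.113], TCP at [0.267, 0.565, 0.207] pointing down, gripper open.
Joint ranges: [-2.91, 2.91], [-0.3, 2.13], [-1.5, 1.42], [0.17, 2.43], [-1.26, 4.41], [0.16, 1.93], [-2.52, 2.52]. Speed limits (rad/s): [1.89, 1.89, 2.39, 2.39, 3.01, 3.01, 3.01].

## Interface

Orientations are given as [roll, pitch, yaw] about the fixed x, y, z axes, in that order (R = Rz(yaw) Ry(pitch) Rx(roll)).
In Python, from workcell import bot, grab_frame, calibration, job gives the robot as it stands.
- The arm moves only by the shell command python3 -m creep 'ROWS' [FORCE]. ROWS is a JSON list that holds a single list of rows (three levels of brackets), with 1 to 5 rows, each of 7 numbers: the finger opening in m, then dx, dy, dz in m, then a rotation vector rx, ry, rz in rad; each row is the pose to reach, as a shift and turn from the pose commanded when the command began, along the tool's axes at that moment; what a row does not reach only later rows make up. A row lasts 1/8 s, in which the tool goes at most 0.0625 m and 0.188 rad, less where a joint would pass 70% of its speed; a pose out of reach is approached as far as the arm can. The fingers move at their own pace and stop on an object; FORCE is the grip in N (left out, the last holds). Time passes only in rows, so rows that do not move let the fingers close. It prints the time, the measured TCP pose, the force, the opening and the grip force at its end. Input that does not fit is refused with a message, and nothing moves.
- bot.observe(): the state, without advancing time (a new reading comes with each control period).
- grab_frame(name): name is "scene" or "top" or "wrist"; returns (picture, depth): 400x640x3 uint8, blue, green, red; 400x640 float32, m along the optical axis (not along the pixel's ray), 0 where there is no reading.
- calibration(name): a dict with "vfov" (degrees; the focal length in pixels is half the picture's height over the tangent of half this angle, whatever the lens; pixels are square), "cx", "cy" (the principal point, pixels), "dist_coeffs" ([k1, k2, p1, p2, k3] as OpenCV has them; the pictures are not rectified), "eye" and "attitude" of the camera in the world. Camera axes: x right, y down, z forward; pixel columns grow to the right and rows downward; lengths in m; the calibration is good to about 2 mm. A picture is of the moment at which its call begins: read the wrist's pose just before it. calibration takes no time and is no camera call; for the wrist camera it gives the pose at the moment of the call.
- job.job_done(): hands the job in; it is judged then, once.
The state is a dict: "clock": time; "qpos": joint angles; "qd": joint speeds; "joint_efforts": joint torques, N m; "position": TCP position; "tool_rot": TCP orientation; "force": force on the tool from outside, world axes, zero at the start; "moment": the same for the moment, N m; "grip_width": finger opening in m; "finger_force": force on a finger pad.
Only numpy, scipy, OpenCV 4.12 (cv2) and the standard library are available. Lean on these libraries where they do the work, as an engineer would, in place of code of your own. Each camera call takes 0.05 s, during which the arm holds its last target. There are 200 camera calls.

## Task

Put the round filter and the square flow cell into the matching nests in the open deck of the colorimeter. Then lower the light cover onto the deck, sliding it as needed until it drops over the two locating pins hidden beneath it, and press it fully home against the spring of the shutter plunger. Finish while holding it down like that, so that its screws can be done up, and leave the bottle, the screwdriver and the beaker where they stand.

Things in the scene. Friction and masses are not known exactly. Their poses are not given: they have to be found in the camera images.
- colorimeter: Cream bench instrument, fixed, 363 x 200 mm, 84 mm tall; a lower step with black knobs (76 mm tall) at its -x end. Origin on the bench straight under the middle of the deck; x along case and deck, z up. The deck is a black block on top, 184 (x) x 86 (y) mm, its top 100 mm above the bench, 16 mm above the case. Along its middle line (y = 0): pin, round nest, brass plunger, square nest, pin.
- deck (a point): Middle of the deck's top face, 100 mm above the bench; axes as the colorimeter's. The cover's origin is here when the cover is fully home. The brass shutter plunger stands here, 10 mm thick, 10 mm proud of the deck.
- pin_near (a point): Tip of the locating pin at x = -66 mm on the deck: upright steel pin 8 mm thick, 14 mm proud of the deck, bullet-nosed (its upper 5 mm taper to 3 mm).
- pin_far (a point): Tip of the like pin at x = +66 mm on the deck.
- round_nest (a point): Centre of the floor of the round nest, at x = -32 mm on the deck: a 30 mm hole, 16 mm deep from the deck's top.
- square_nest (a point): Centre of the floor of the square nest, at x = +32 mm on the deck: a 26 x 26 mm hole, 16 mm deep from the deck's top, sides along the deck's x and y.
- shutter_plunger (a joint): How far the spring plunger in the middle of the deck is pressed, in m: 0 up, 0.006 when the cover is fully home. It pushes up with 4 N at first and 10 N when home, more than the cover's weight: left alone, the cover stands about 6 mm high on it with the pins in their sockets.
- flow_cell: Flow cell for the square nest: aluminium block 24 x 24 mm, 36 mm tall with two 4 mm tube stubs on top, a round glass window in two sides, 55 g. It stands on the bench mat. Origin at the centre of its underside, z up, x and y square to its sides. The lowest 4 mm taper to 20 mm. In its nest it stands 20 mm out of the deck.
- filter: Filter barrel for the round nest: aluminium cylinder 28 mm in diameter, 36 mm tall, glass on top, 50 g. It stands on the bench mat. Origin at the centre of its underside, z up. The lowest 4 mm taper to 24 mm. In its nest it stands 20 mm out of the deck.
- cover: Light cover, cream painted metal: an upside-down tray 164 (x) x 66 (y) mm, 30 mm tall, 3 mm walls, about 220 g, standing on its rim on the mat. Origin at the centre of the rim's underside, x along its length, z up; it goes on either way round. On top a steel bar handle and two black thumbscrew heads 16 mm wide, 10 mm tall, at x, y = -66, -21 and +66, +21 mm.
- handle (a point): Centre of the cover's bar handle, 53 mm above the cover's origin. The bar runs along the cover's x: 84 mm long, 12 mm wide, 14 mm tall, its underside 16 mm above the cover's top.
- underside (a point): Inside ceiling of the cover, 27 mm above its origin. Unseen beneath, at x = -66 and +66 mm, y = 0: bosses 22 mm square, ending 1 mm above the rim, each with a blind 10.5 mm socket 18 mm deep for a pin; in the middle a post ending 4 mm above the rim, which presses the plunger. The rim is 13 mm above the deck when the bosses ride on the pins' tips, about 6 mm once dropped over them.
- mat: Grey bench mat, fixed, 270 (x) x 320 (y) mm, 3 mm thick; the flow cell, filter and cover start on it. Origin under its centre.
- reagent_bottle: Bystander: small amber bottle, 52 mm in diameter, 115 mm tall, origin at the centre of its underside.
- screwdriver: Bystander: black-handled screwdriver 160 mm long, lying along its x, origin under its middle.
- beaker: Bystander: clear plastic beaker, 64 mm across the rim, 70 mm tall, origin at the centre of its underside.
Mind the look-alikes: they are no part of the job. What is shaped like the filter but blue, pink or yellow is not meant.

How it is judged:
On the way, in this order (a step that is already met when the one before it is completed fails the run):
1. the filter stands at the bottom of the round nest and the flow cell at the bottom of the square nest (distance between filter and round_nest below 0.004 m and distance between flow_cell and square_nest below 0.004 m), for 0.2 s.
2. the cover has dropped over both locating pins (horizontal distance between cover and deck below 0.004 m and z of cover in the frame of deck below 0.009 m and angle between the x axis of cover and the x axis of colorimeter, either way round below 0.06 rad and angle between cover's own z axis and vertical below 0.08 rad), for 0.1 s.
At the end, for the whole second after the job is handed in: Filter in the round nest and flow cell in the square nest (within 4 mm of the nest floor's centre); cover on its pins (4 mm, 0.06 rad), rim down on the deck (2 mm, tilt under 0.04 rad), plunger pressed over 4.2 of its 6 mm, fingers still on the cover with over 2 N (all of step 1 and horizontal distance between cover and deck below 0.004 m and z of cover in the frame of deck below 0.002 m and angle between the x axis of cover and the x axis of colorimeter, either way round below 0.06 rad and angle between cover's own z axis and vertical below 0.04 rad and value of joint shutter_plunger above 0.0042 m and contact force between the fingers and cover above 2 N); the arm keeps its last pose, push and grip.
It fails at once if the reagent bottle is disturbed (moved over 30 mm) (distance of reagent_bottle from where it was at the start of the episode above 0.03 m).
It fails at once if the screwdriver is disturbed (moved over 30 mm) (distance of screwdriver from where it was at the start of the episode above 0.03 m).
It fails at once if the beaker is disturbed (moved over 30 mm) (distance of beaker from where it was at the start of the episode above 0.03 m).
It also fails if it takes over 72 s, if anything falls off the work surface, if the arm or the gripper's body presses on something with over 40 N, if the wrist force passes 120 N, or if a joint passes its speed limit or range.

## Working session

There is one attempt and no reset: what is moved stays moved. The work goes in short steps, Python scripts to look and compute and a shell command to move; the robot and the scene stay as the last step left them, time stands still between calls to the robot, and variables do not carry over. Pictures are saved under pics/ and viewed, at most 10 in all, crops included, and the job is handed in when it is done.

```bash
mkdir -p pics; ls
cat > h.py <<'E'
import numpy as np, cv2
from workcell import bot, grab_frame, calibration, job
from scipy.spatial.transform import Rotation as R
E
python3 - <<'E'
from h import *
s=bot.observe();print(s)
for n in("top","scene","wrist"):
    c=calibration(n);print(n,c)
    p,d=grab_frame(n);cv2.imwrite(f"pics/{n}0.png",p);np.save(f"pics/{n}0.npy",d)
    print(n,(d>0).mean())
E
```

```text
pics
{'clock': 0.0, 'qpos': array([-1.19920886,  0.52198167, -0.03632377,  1.60001618,  0.02121564,
        1.02106921, -0.11278218]), 'qd': array([-1.31655526e-03, -2.00457941e-04,  1.06808406e-03, -9.57382594e-05,
       -1.43087921e-03,  1.25719453e-03,  4.25265261e-04]), 'joint_efforts': array([ 4.23714891e-04, -9.27108192e+01,  1.97998166e+00, -3.69954479e+01,
        1.78474712e-02,  7.96269713e-03, -8.57985810e-06]), 'position': array([0.26711015, 0.56464991, 0.20634301]), 'tool_rot': array([-3.14050759e+00,  9.21365576e-05,  2.69981826e+00]), 'force': array([-0.76307853, -0.23650618,  0.67163474]), 'moment': array([0.03015453, 0.01326159, 0.02413924]), 'finger_force': 0.0, 'grip_width': 0.08517642981525879}
top {'vfov': 56.6288461227134, 'cx': 322.78406374991073, 'cy': 196.42939599629827, 'dist_coeffs': array([-0.00345239,  0.        ,  0.        ,  0.        ,  0.        ]), 'eye': array([0.35574535, 0.02797589, 1.18508101]), 'attitude': array([-2.96610567,  0.00908132, -1.5639481 ])}
top 0.99601953125
scene {'vfov': 51.748970936578864, 'cx': 321.6321192137022, 'cy': 208.2305085488912, 'dist_coeffs': array([-0.03228476,  0.        ,  0.        ,  0.        ,  0.        ]), 'eye': array([ 0.95707858, -0.48638773,  0.78541914]), 'attitude': array([-2.37939899,  0.01618921,  0.62157106])}
scene 0.9958828125
wrist {'vfov': 62.306005865020964, 'cx': 318.1724497902693, 'cy': 199.53414365777596, 'dist_coeffs': array([-0.00285911,  0.        ,  0.        ,  0.        ,  0.        ]), 'eye': array([0.19759215, 0.59622974, 0.37423885]), 'attitude': array([2.83812376e+00, 7.63948062e-04, 1.12978604e+00])}
wrist 0.9958671875
```

View pics/top0.png

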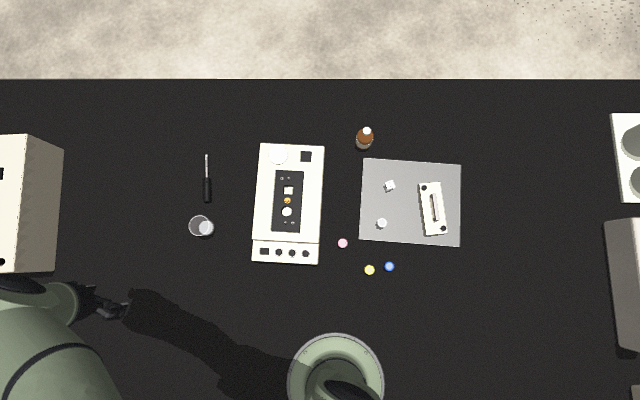

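View pics/scene0.png

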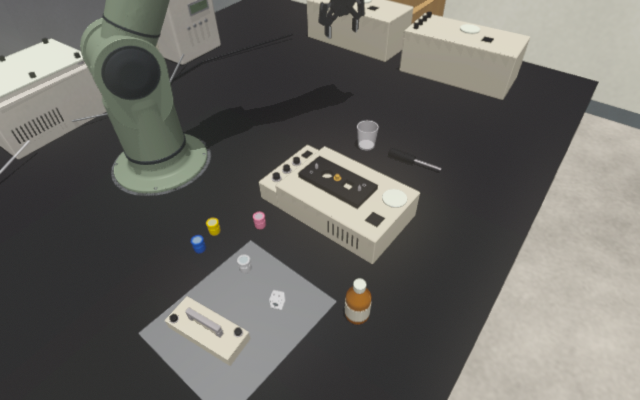

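The top view shows the colorimeter at (288,200), with its knobs toward the robot, the mat at (410,202) and the cover at (433,208). The cell is at (390,185), bottle (365,138), screwdriver (207,180) and beaker (201,226).
Filter candidates are the silver one at (381,223) on the mat, pink (343,243), yellow (370,270) and blue (389,266). The silver one fits: it is bare aluminium with a glass top and stands on the mat. A crop will confirm it.

```bash
cat >> h.py <<'E'
def cam(n):
    c=calibration(n);f=200/np.tan(np.radians(c["vfov"]/2))
    K=np.array([[f,0,c["cx"]],[0,f,c["cy"]],[0,0,1]])
    return dict(K=K,D=c["dist_coeffs"],M=R.from_euler("xyz",c["attitude"]).as_matrix(),e=np.array(c["eye"]))
def rays(c,uv):
    n=cv2.undistortPoints(np.float64(uv).reshape(-1,1,2),c["K"],c["D"])[:,0]
    return np.c_[n,np.ones(len(n))]@c["M"].T
def onplane(c,uv,z):
    r=rays(c,uv);return c["e"]+r*((z-c["e"][2])/r[:,2])[:,None]
def cloud(c,d):
    v,u=np.mgrid[:400,:640];r=rays(c,np.c_[u.ravel(),v.ravel()])
    return (c["e"]+r*d.reshape(-1,1)).reshape(400,640,3)
def pix(c,P):
    q=(np.atleast_2d(P)-c["e"])@c["M"];return cv2.projectPoints(q,np.zeros(3),np.zeros(3),c["K"],c["D"])[0][:,0]
def tri(c1,u1,c2,u2):
    a=rays(c1,[u1])[0];b=rays(c2,[u2])[0]
    s=np.linalg.lstsq(np.c_[a,-b],c2["e"]-c1["e"],rcond=None)[0]
    p,q=c1["e"]+a*s[0],c2["e"]+b*s[1];return (p+q)/2,np.linalg.norm(p-q)
E
python3 - <<'E'
from h import *
C={}
for n in("top","scene"):
    c=cam(n);d=np.load(f"pics/{n}0.npy");P=cloud(c,d);C[n]=(c,P)
p=cv2.imread("pics/top0.png");P=C["top"][1]
for nm,(u,v) in dict(deck=(288,225),case=(262,180),mat=(400,220),filt=(381,223),cell=(390,185),cover=(427,195),bottle=(366,132),scr=(207,188),beak=(201,226)).items(): print(nm,P[v,u].round(3))
P=C["scene"][1]
for nm,(u,v) in dict(deck=(313,181),mat=(230,285),filt=(244,260),cell=(278,296)).items(): print("scene",nm,P[v,u].round(3))
for nm,a,b in(("filt",(381,221.5),(244,260)),("cell",(390,184),(278,294))): print(nm,tri(C["top"][0],a,C["scene"][0],b))
a=cv2.resize(cv2.imread("pics/top0.png")[120:290,240:480],None,fx=3.3,fy=3.3,interpolation=cv2.INTER_CUBIC)
cv2.imwrite("pics/crop1.png",a)
E
```

```text
deck [0.462 0.14  0.104]
case [0.601 0.225 0.084]
mat [ 0.49  -0.206  0.007]
filt [ 0.476 -0.141  0.038]
cell [ 0.596 -0.171  0.04 ]
cover [ 0.566 -0.288  0.033]
bottle [ 0.743 -0.09   0.118]
scr [0.587 0.411 0.023]
beak [0.467 0.43  0.   ]
scene deck [0.495 0.103 0.099]
scene mat [ 0.482 -0.197  0.004]
scene filt [ 0.481 -0.143  0.036]
scene cell [ 0.606 -0.173  0.041]
filt (array([ 0.48091147, -0.14203815,  0.03563841]), np.float64(0.0016073657025202565))
cell (array([ 0.60088864, -0.17001587,  0.03981892]), np.float64(0.003970929643148278))
```

View pics/crop1.png

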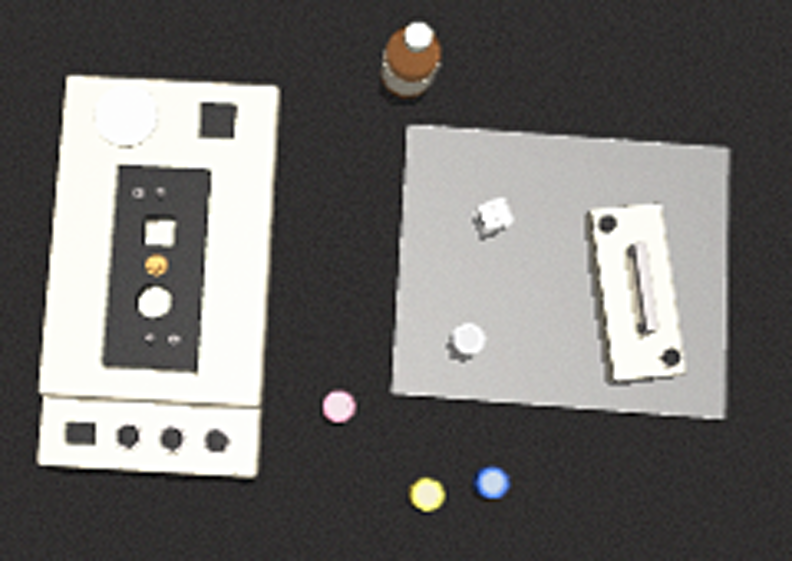

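Crop confirms: the only silver barrel is the one on the mat at top-view (381,223). The pink, yellow and blue ones are off the mat. Now I'll move the wrist camera over the deck.

```bash
python3 -m creep '[[[0.085, -0.05, -0.033, -0.008, 0, 0, 0], [0.085, -0.1, -0.066, -0.016, 0, 0, 0], [0.085, -0.15, -0.099, -0.024, 0, 0, 0], [0.085, -0.2, -0.132, -0.032, 0, 0, 0], [0.085, -0.25, -0.165, -0.04, 0, 0, 0]]]'
python3 -m creep '[[[0.085, -0.044, -0.029, 0, 0, 0, -0.1], [0.085, -0.088, -0.058, 0, 0, 0, -0.2], [0.085, -0.132, -0.087, 0, 0, 0, -0.3], [0.085, -0.174, -0.116, 0, 0, 0, -0.37], [0.085, -0.174, -0.116, 0, 0, 0, -0.37]]]'
python3 -m creep '[[[0.085, 0, 0, 0, 0, 0, 0]]]'
python3 - <<'E'
from h import *
s=bot.observe();print(s["position"],s["tool_rot"],s["qpos"])
import pickle
c=cam("wrist");p,d=grab_frame("wrist");pickle.dump((c,p,d),open("pics/w1.pkl","wb"));cv2.imwrite("pics/w1.png",p)
E
```

```text
clock: 0.78
position: [0.4234, 0.3071, 0.2472]
tool_rot: [3.142, 0.0, 2.7]
force: [1.3, 0.8, 1.0]
grip_width: 0.085
finger_force: 0.0
clock: 1.4
position: [0.5317, 0.1256, 0.2467]
tool_rot: [-3.14, 0.0, 3.065]
force: [-0.7, 1.3, -0.4]
grip_width: 0.085
finger_force: 0.0
clock: 1.52
position: [0.5301, 0.13, 0.2467]
tool_rot: [3.141, -0.001, 3.069]
force: [0.2, 0.1, -0.2]
grip_width: 0.0849
finger_force: 0.0
[0.53009956 0.12995215 0.24668155] [ 3.14148107e+00 -5.63997161e-04  3.06933222e+00] [-0.38438879  0.35325515  0.04684428  1.76539769 -0.01935266  1.02385109
  1.16817621]
```

View pics/w1.png

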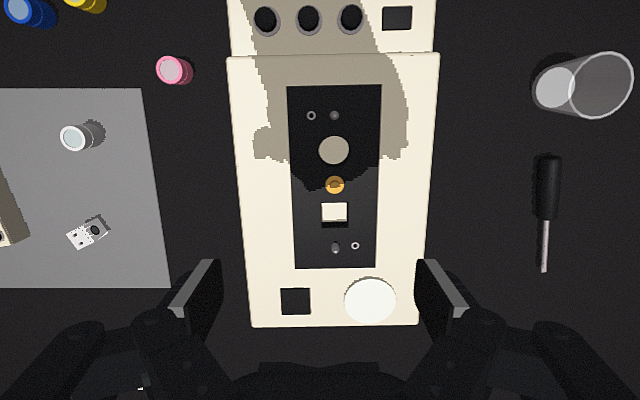

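The wrist view shows the deck spanning (288..382, 85..268), with the round nest at (334,150), plunger (335,185), square nest (334,213) and pins near (335,115) and (335,247). The filter is at (73,138) and the cell at (83,235). Next I measure the deck and move over the mat, which also gives a second view of the deck.

```bash
cat >> h.py <<'E'
def deckfit(c,p,d,seed,z=None):
    g=cv2.cvtColor(p,cv2.COLOR_BGR2GRAY);m=np.uint8(g<75)*255
    P=cloud(c,d)
    m[(P[...,2]<0.09)&(d>0)&False]=0
    m=cv2.morphologyEx(m,cv2.MORPH_CLOSE,np.ones((3,3)))
    n,l,st,ct=cv2.connectedComponentsWithStats(m);k=l[seed[1],seed[0]]
    mm=l==k;zz=np.median(P[mm&(d>0)][:,2]) if z is None else z
    cs,_=cv2.findContours(np.uint8(mm),cv2.RETR_EXTERNAL,cv2.CHAIN_APPROX_NONE)
    Q=onplane(c,max(cs,key=cv2.contourArea)[:,0],zz)
    r=cv2.minAreaRect(np.float32(Q[:,:2]*1000));return zz,r,mm
E
python3 - <<'E'
from h import *
import pickle
c,p,d=pickle.load(open("pics/w1.pkl","rb"))
for z in(None,0.1):
    z,r,m=deckfit(c,p,d,(300,225),z);print(z,r,m.sum())
P=cloud(c,d)
for n,(u,v) in dict(rf=(334,150),sf=(334,211),pl=(335,183),case=(250,250),mat=(60,190),filt=(73,138),cell=(78,238)).items():print(n,np.median(P[v-2:v+3,u-2:u+3].reshape(-1,3),0).round(4))
E
python3 -m creep '[[[0.085, 0, 0.06, 0.005, 0, 0, 0], [0.085, 0, 0.12, 0.01, 0, 0, 0], [0.085, 0, 0.18, 0.015, 0, 0, 0], [0.085, 0, 0.24, 0.02, 0, 0, 0], [0.085, 0.02, 0.3, 0.025, 0, 0, 0]]]'
python3 -m creep '[[[0.085, 0, 0, 0, 0, 0, 0], [0.085, 0, 0, 0, 0, 0, 0]]]'
python3 - <<'E'
from h import *
import pickle
s=bot.observe();print(s["position"],s["tool_rot"],s["qpos"])
c=cam("wrist");p,d=grab_frame("wrist");pickle.dump((c,p,d),open("pics/w2.pkl","wb"));cv2.imwrite("pics/w2.png",p)
E
```

```text
0.1008334733991258 ((536.4601440429688, 143.9783935546875), (85.34546661376953, 183.7149200439453), 87.08251190185547) 14419
0.1 ((536.6806640625, 144.00439453125), (85.57219696044922, 184.2030029296875), 87.08252716064453) 14419
rf [0.5057 0.1464 0.085 ]
sf [0.5701 0.1426 0.0846]
pl [0.5329 0.1446 0.1105]
case [0.6084 0.0483 0.0848]
mat [ 0.5448 -0.2063  0.0036]
filt [ 0.4784 -0.1442  0.0388]
cell [ 0.5988 -0.1728  0.0398]
clock: 2.2
position: [0.5315, 0.4321, 0.2215]
tool_rot: [-3.141, 0.0, 3.07]
force: [0.6, -0.7, 0.5]
grip_width: 0.0849
finger_force: 0.0
clock: 2.45
position: [0.5312, 0.4301, 0.2217]
tool_rot: [-3.141, -0.0, 3.071]
force: [1.3, -0.5, -0.1]
grip_width: 0.0852
finger_force: 0.0
[0.53124119 0.43013385 0.22171612] [-3.14100636e+00 -2.91034934e-04  3.07146923e+00] [-0.76514957  0.60600506 -0.00360492  1.41120629  0.00247047  1.12501607
  0.7314939 ]
```

View pics/w2.png

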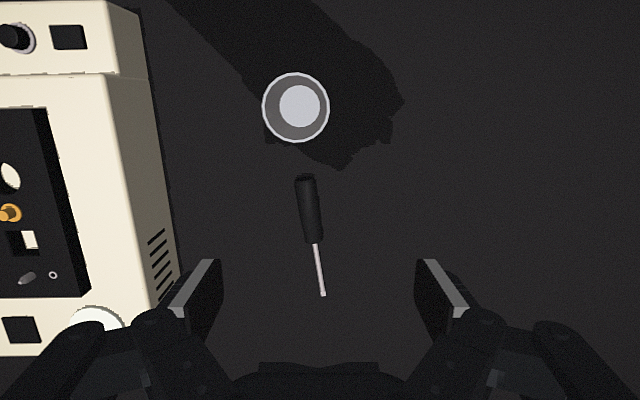

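I had the sign of the tool's y axis wrong, so the arm went over the beaker and screwdriver instead. It stayed high and nothing was touched: beaker at (296,107), screwdriver at (312,235). Going back over the mat.

```bash
python3 -m creep '[[[0.085, 0, -0.06, 0, 0, 0, 0], [0.085, 0, -0.12, 0, 0, 0, 0], [0.085, 0, -0.18, 0, 0, 0, 0], [0.085, 0, -0.24, 0, 0, 0, 0], [0.085, 0, -0.3, 0, 0, 0, 0]]]'
python3 -m creep '[[[0.085, 0, -0.06, 0, 0, 0, 0], [0.085, 0, -0.12, 0, 0, 0, 0], [0.085, 0, -0.18, 0, 0, 0, 0], [0.085, 0, -0.24, 0, 0, 0, 0], [0.085, -0.02, -0.3, 0, 0, 0, -0.02]]]'
python3 -m creep '[[[0.085, -0.02, -0.04, 0, 0, 0, 0], [0.085, -0.02, -0.04, 0, 0, 0, 0], [0.085, -0.02, -0.04, 0, 0, 0, 0]]]'
python3 - <<'E'
from h import *
import pickle
s=bot.observe();print(s["position"],s["tool_rot"],s["qpos"])
c=cam("wrist");p,d=grab_frame("wrist");pickle.dump((c,p,d),open("pics/w3.pkl","wb"));cv2.imwrite("pics/w3.png",p)
E
```

```text
clock: 3.12
position: [0.5103, 0.1273, 0.2225]
tool_rot: [3.141, 0.001, 3.068]
force: [1.2, 0.1, 0.9]
grip_width: 0.0849
finger_force: 0.0
clock: 3.75
position: [0.5078, -0.1724, 0.2229]
tool_rot: [3.142, 0.001, 3.089]
force: [1.5, 0.7, 0.7]
grip_width: 0.0848
finger_force: 0.0
clock: 4.12
position: [0.5262, -0.2107, 0.2221]
tool_rot: [3.141, -0.0, 3.089]
force: [-0.2, 0.3, 0.3]
grip_width: 0.0853
finger_force: 0.0
[ 0.52623908 -0.21073512  0.22208229] [ 3.14131627e+00 -4.26692493e-05  3.08884627e+00] [ 0.16204736  0.4164695   0.15629516  1.74642443 -0.0759671   0.98465948
  1.86530689]
```

View pics/w3.png

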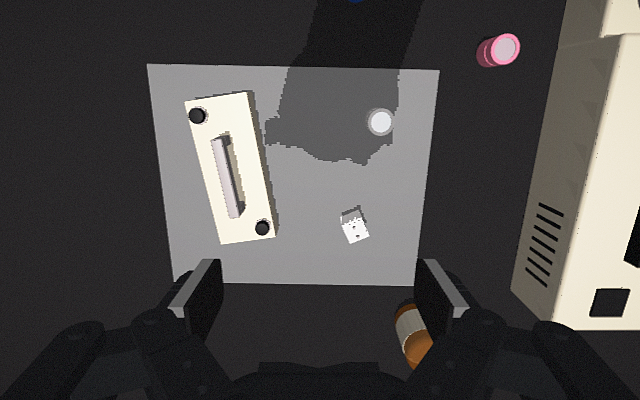

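The view shows the cover (185..277, 92..243), with its handle from (218,140) to (235,215), the filter at (380,122) and the cell at (354,226). I'll measure them from this view and from the deck view (w1).

Run:
```python
from h import *
import pickle
def obj(P,ok,box,lo,hi):
    u0,u1,v0,v1=box;m=np.zeros(P.shape[:2],bool);m[v0:v1,u0:u1]=1
    m&=ok&(P[...,2]>lo)&(P[...,2]<hi);return m
for f,B in(("w1",dict(filt=(50,110,110,160),cell=(55,120,205,260))),("w3",dict(filt=(355,405,100,145),cell=(330,380,200,255),cover=(170,290,80,255)))):
    c,p,d=pickle.load(open(f"pics/{f}.pkl","rb"));P=cloud(c,d)
    for n,b in B.items():
        lo,hi=(.03,.06) if n!="cover" else (.025,.037)
        m=obj(P,d>0,b,lo,hi);Q=P[m]
        r=cv2.minAreaRect(np.float32(Q[:,:2]*1000));z=np.percentile(Q[:,2],[10,50,90])
        uv=np.argwhere(m)[:,::-1].mean(0)
        print(f,n,m.sum(),"z",z.round(4),"mean",Q.mean(0).round(4),"rect",np.round(r[0],1),np.round(r[1],1),round(r[2],1),"uv",uv.round(1))
        if n=="filt":
            (x,y),rad=cv2.minEnclosingCircle(np.float32(Q[Q[:,2]>z[1]-.003][:,:2]*1000));print("  circ",x,y,rad)
        if n=="cover":
            mh=obj(P,d>0,(205,250,125,225),.05,.075);H=P[mh];r=cv2.minAreaRect(np.float32(H[:,:2]*1000));print("handle",mh.sum(),np.percentile(H[:,2],[5,50,95]).round(4),H.mean(0).round(4),r)
            mm=obj(P,d>0,(285,340,80,250),-.01,.02);print("mat z",np.median(P[mm][:,2]))
    if f=="w1":c1=c
    g=cv2.cvtColor(p,cv2.COLOR_BGR2GRAY)
    # bright contours
    for n,b in B.items():
        u0,u1,v0,v1=b;th=np.uint8(g[v0:v1,u0:u1]>(205 if n!="filt" else 175))
        cs,_=cv2.findContours(th,cv2.RETR_EXTERNAL,cv2.CHAIN_APPROX_NONE,offset=(u0,v0));k=max(cs,key=cv2.contourArea)
        z={"filt":.039,"cell":.039,"cover":.033}[n]
        q=onplane(c,k[:,0],z);r=cv2.minAreaRect(np.float32(q[:,:2]*1000));print("  col",f,n,cv2.contourArea(k),np.round(r[0],1),np.round(r[1],1),round(r[2],1), "uv",np.round(cv2.minAreaRect(k)[0],1))
```

```text
w1 filt 632 z [0.0342 0.039  0.0403] mean [ 0.478  -0.1424  0.0383] rect [ 478.3 -144. ] [27.8 28.8] 11.7 uv [ 74.8 137.4]
  circ 478.8949279785156 -144.4474639892578 14.899577140808105
w1 cell 449 z [0.0339 0.0394 0.0408] mean [ 0.5978 -0.1696  0.0387] rect [ 599.1 -172. ] [24.  25.1] 21.4 uv [ 81.2 236.8]
  col w1 filt 454.0 [ 478.5 -145.3] [27.1 26.6] 34.7 uv [ 72. 138.]
  col w1 cell 335.0 [ 597.2 -168.1] [23.3 32.7] 21.6 uv [ 80.9 236.8]
w3 filt 622 z [0.0381 0.0393 0.0405] mean [ 0.4779 -0.1447  0.0392] rect [ 478.1 -144.5] [27.3 27.3] 88.2 uv [380.5 121.4]
  circ 478.1143493652344 -144.33181762695312 13.993904113769531
w3 cell 466 z [0.0362 0.0396 0.0408] mean [ 0.597  -0.1733  0.0392] rect [ 598.9 -172.7] [24.6 23.9] 21.5 uv [355.1 229.3]
w3 cover 7294 z [0.0328 0.0338 0.0348] mean [ 0.5184 -0.3042  0.0337] rect [ 525.6 -306.4] [164.1  67. ] 5.5 uv [233.2 165. ]
handle 1177 [0.054  0.0634 0.0648] [ 0.5232 -0.305   0.0622] ((525.3409423828125, -306.1645812988281), (83.68628692626953, 12.490124702453613), 5.668401718139648)
mat z 0.003856080136336315
  col w3 filt 312.5 [ 478.5 -144.8] [21.6 20.2] 87.0 uv [380.5 121.5]
  col w3 cell 399.0 [ 597.  -173.9] [28.2 24.5] 21.5 uv [354.6 229.4]
  col w3 cover 8191.5 [ 525.6 -306.7] [163.5  65.7] 5.4 uv [229.5 168.8]
```

```bash
cat >> h.py <<'E'
def delta(x,y,z,yaw):
    s=bot.observe();T=R.from_euler("xyz",s["tool_rot"])
    w=(T.inv()*R.from_euler("xyz",[np.pi,0,yaw])).as_rotvec()
    print("go",T.inv().apply(np.array([x,y,z])-s["position"]).round(4),w.round(4))
E
python3 -m creep '[[[0.06, 0.026, 0.032, 0.03, 0, 0, 0], [0.06, 0.0513, 0.0637, 0.075, 0, 0, 0], [0.06, 0.0513, 0.0637, 0.13, 0, 0, 0], [0.06, 0.0513, 0.0637, 0.17, 0, 0, 0], [0.06, 0.0513, 0.0637, 0.185, 0, 0, 0]]]'
python3 -m creep '[[[0.06, 0, 0, 0.008, 0, 0, 0], [0.06, 0, 0, 0.016, 0, 0, 0], [0.06, 0, 0, 0.016, 0, 0, 0]]]'
python3 - <<'E'
from h import *
delta(.4783,-.1444,.021,3.0906)
E
```

```text
clock: 4.8
position: [0.4779, -0.1434, 0.0357]
tool_rot: [3.141, -0.002, 3.091]
force: [0.4, 0.5, 0.7]
grip_width: 0.0603
finger_force: 0.0
clock: 5.18
position: [0.4791, -0.1445, 0.0214]
tool_rot: [-3.142, 0.001, 3.09]
force: [-1.0, -0.1, 0.3]
grip_width: 0.0598
finger_force: 0.0
go [0.0009 0.0001 0.0004] [-0.0001  0.0007 -0.0009]
```

```bash
python3 -m creep '[[[0.02, 0, 0, 0, 0, 0, 0], [0.02, 0, 0, 0, 0, 0, 0], [0.02, 0, 0, 0, 0, 0, 0], [0.02, 0, 0, 0, 0, 0, 0], [0.02, 0, 0, 0, 0, 0, 0]]]' 35
python3 -m creep '[[[0.02, 0, 0, -0.05, 0, 0, 0], [0.02, 0, 0, -0.1, 0, 0, 0], [0.02, 0, 0.03, -0.139, 0, 0, 0], [0.02, -0.002, 0.09, -0.139, 0, 0, 0], [0.02, -0.005, 0.15, -0.139, 0, 0, 0]]]'
python3 -m creep '[[[0.02, -0.002, 0.06, 0, 0, 0, 0], [0.02, -0.004, 0.11, 0, 0, 0, 0], [0.02, -0.006, 0.141, 0, 0, 0, 0], [0.02, -0.006, 0.141, 0, 0, 0, 0], [0.02, -0.006, 0.141, 0, 0, 0, 0]]]'
python3 - <<'E'
from h import *
delta(.5045,.1456,.102,3.0906)
import pickle
c=cam("wrist");p,d=grab_frame("wrist");pickle.dump((c,p,d),open("pics/w4.pkl","wb"));cv2.imwrite("pics/w4.png",p)
E
```

```text
clock: 5.8
position: [0.4789, -0.1445, 0.021]
tool_rot: [-3.142, -0.0, 3.09]
force: [0.4, -0.1, -0.6]
grip_width: 0.0198
finger_force: 0.0
clock: 6.42
position: [0.4918, 0.0066, 0.1607]
tool_rot: [3.141, 0.001, 3.089]
force: [1.0, 0.9, -0.0]
grip_width: 0.0198
finger_force: 0.0
clock: 7.05
position: [0.5048, 0.1447, 0.1599]
tool_rot: [-3.141, -0.0, 3.089]
force: [0.9, -0.5, -0.4]
grip_width: 0.0197
finger_force: 0.0
go [0.0003 0.0009 0.0579] [-0.0006 -0.0003 -0.0013]
```

View pics/w4.png

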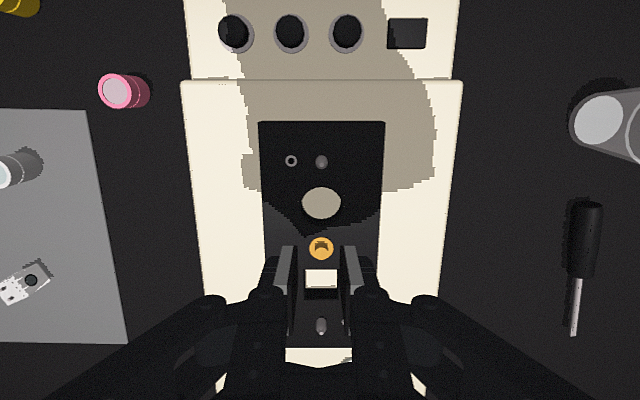

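The grasp missed: the filter is still on the mat, at (10,170) in this view, and the fingers closed to 20 mm at (285..350, 250..330). I'll check where the fingertips really are and whether the filter moved.

Run:
```python
from h import *
import pickle
c,p,d=pickle.load(open("pics/w4.pkl","rb"));P=cloud(c,d)
s=bot.observe();t=s["position"];Rm=R.from_euler("xyz",s["tool_rot"]).as_matrix();print("tcp",t,"pix",pix(c,t))
for k in(0,-.019):print(k,pix(c,t+Rm@[0,0,k]))
L=(P-t)@Rm
for (u0,u1,v0,v1) in((270,296,240,330),(342,372,240,330)):
    q=L[v0:v1,u0:u1].reshape(-1,3);q=q[(abs(q[:,1])<.06)&(q[:,2]<.02)&(q[:,2]>-.1)]
    print(len(q),"max z",np.sort(q[:,2])[-20:].round(4)); tip=q[q[:,2]>np.sort(q[:,2])[-60]];print(tip.mean(0).round(4),tip.min(0).round(4),tip.max(0).round(4))
Q=P[140:190,0:35].reshape(-1,3);Q=Q[Q[:,2]>.036];print("filter",Q.mean(0),Q.min(0),Q.max(0))
print(L[255:335:8,290].round(3).tolist())
```

```text
tcp [0.50488603 0.14439966 0.1599808 ] pix [[319.76552959 241.68137396]]
0 [[319.76552959 241.68137396]]
-0.019 [[319.94406912 257.69370763]]
2045 max z [-0.0299 -0.0298 -0.0298 -0.0298 -0.0295 -0.0295 -0.0294 -0.0293 -0.0291
 -0.0291 -0.029  -0.0289 -0.0288 -0.0287 -0.0287 -0.0285 -0.0282 -0.028
 -0.0276 -0.0273]
[ 0.0111 -0.015  -0.0305] [ 0.0071 -0.0224 -0.0325] [ 0.012  -0.0114 -0.0273]
2328 max z [-0.03   -0.03   -0.0298 -0.0297 -0.0297 -0.0293 -0.0288 -0.0288 -0.0287
 -0.0287 -0.0286 -0.0285 -0.0284 -0.0284 -0.0284 -0.0283 -0.0283 -0.0281
 -0.0281 -0.0279]
[ 0.011   0.0136 -0.0305] [ 0.0073  0.0098 -0.0325] [ 0.0121  0.0208 -0.0279]
filter [ 0.47930492 -0.1322609   0.04246981] [ 0.42801766 -0.14503051  0.0360283 ] [0.49244628 0.1475533  0.32775007]
[[0.011, -0.013, -0.039], [0.012, -0.012, -0.046], [0.077, -0.001, -0.168], [0.012, -0.011, -0.059], [0.011, -0.011, -0.063], [0.007, -0.011, -0.063], [0.005, -0.011, -0.063], [0.0, -0.011, -0.062], [-0.003, -0.011, -0.063], [-0.006, -0.012, -0.063]]
```

The fingertips really sit about 28 mm behind the reported TCP, at tool z ≈ -0.028 with a 20 mm opening. That is why the grasp closed above the filter. I'll go back, descend deeper in stages and check the tip height.

```bash
python3 -m creep '[[[0.05, 0.002, -0.06, 0, 0, 0, 0], [0.05, 0.004, -0.12, 0, 0, 0, 0], [0.05, 0.006, -0.18, 0, 0, 0, 0], [0.05, 0.009, -0.24, 0, 0, 0, 0], [0.05, 0.0116, -0.29, 0, 0, 0, 0]]]'
python3 -m creep '[[[0.05, 0, 0, 0.04, 0, 0, 0], [0.05, 0, 0, 0.08, 0, 0, 0], [0.05, 0, 0, 0.12, 0, 0, 0], [0.05, 0, 0, 0.14, 0, 0, 0], [0.05, 0, 0, 0.14, 0, 0, 0]]]'
python3 -m creep '[[[0.05, 0, 0, 0, 0, 0, 0], [0.05, 0, 0, 0, 0, 0, 0]]]'
cat >> h.py <<'E'
def tips(c,d):
    s=bot.observe();t=s["position"];Rm=R.from_euler("xyz",s["tool_rot"]).as_matrix()
    L=(cloud(c,d)-t)@Rm
    for sg in(-1,1):
        m=(d>0)&(abs(L[...,0])<.014)&(sg*L[...,1]>.008)&(sg*L[...,1]<.065)&(L[...,2]>-.075)&(d<.2)
        z=np.sort(L[m][:,2]);q=L[m][L[m][:,2]>z[-15]-.004];print("tip",sg,m.sum(),z[-15].round(4),"z world",(t[2]-z[-15]).round(4),"inner y",np.min(sg*q[:,1]).round(4))
    return L
E
python3 - <<'E'
from h import *
import pickle
delta(.4783,-.1444,-.007,3.0906)
c=cam("wrist");p,d=grab_frame("wrist");pickle.dump((c,p,d),open("pics/w5.pkl","wb"));cv2.imwrite("pics/w5.png",p)
tips(c,d)
P=cloud(c,d);s=bot.observe();m=(d>0)&(np.hypot(P[...,0]-.4783,P[...,1]+.1444)<.02)&(P[...,2]>.034)&(P[...,2]<.044)
Q=P[m];print(m.sum(),Q.mean(0).round(4),cv2.minEnclosingCircle(np.float32(Q[:,:2]*1000)))
E
```

```text
clock: 7.72
position: [0.4772, -0.1468, 0.1602]
tool_rot: [-3.141, 0.0, 3.087]
force: [0.4, 0.6, 0.2]
grip_width: 0.0502
finger_force: 0.0
clock: 8.35
position: [0.477, -0.1442, 0.0191]
tool_rot: [3.142, -0.002, 3.088]
force: [1.1, -0.6, 0.8]
grip_width: 0.0498
finger_force: 0.0
clock: 8.6
position: [0.4788, -0.1438, 0.021]
tool_rot: [-3.141, 0.002, 3.089]
force: [-0.2, -0.2, 0.4]
grip_width: 0.0498
finger_force: 0.0
go [ 0.0005 -0.0006  0.028 ] [-0.0003  0.0016 -0.0012]
tip -1 5584 0.0184 z world 0.0025 inner y 0.0084
tip 1 5443 0.0184 z world 0.0025 inner y 0.0081
2421 [ 0.4772 -0.1444  0.0392] ((478.20526123046875, -144.3297576904297), 14.39607048034668)
```

View pics/w5.png

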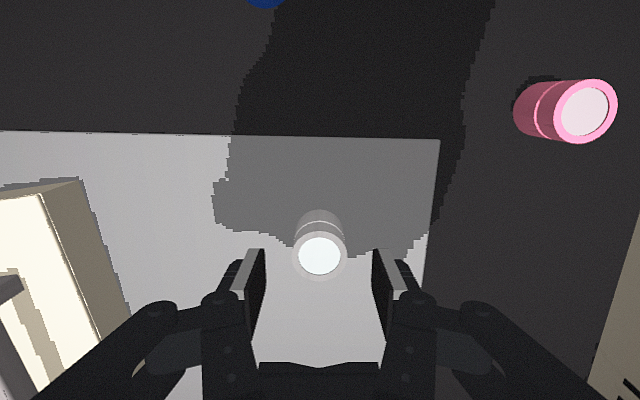

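The view shows the filter at (319,256), centred between the pads (255..380), with its position confirmed. I go down 28 mm, close, and check the grip.

```bash
python3 -m creep '[[[0.05, 0.0005, -0.0006, 0.01, 0, 0, 0], [0.05, 0.0005, -0.0006, 0.02, 0, 0, 0], [0.05, 0.0005, -0.0006, 0.028, 0, 0, 0], [0.05, 0.0005, -0.0006, 0.028, 0, 0, 0]]]'
python3 -m creep '[[[0.02, 0, 0, 0, 0, 0, 0], [0.02, 0, 0, 0, 0, 0, 0], [0.02, 0, 0, 0, 0, 0, 0], [0.02, 0, 0, 0, 0, 0, 0], [0.02, 0, 0, 0, 0, 0, 0]]]' 35
python3 - <<'E'
from h import *
import pickle
c=cam("wrist");p,d=grab_frame("wrist");pickle.dump((c,p,d),open("pics/w6.pkl","wb"));cv2.imwrite("pics/w6.png",p)
s=bot.observe();t=s["position"];Rm=R.from_euler("xyz",s["tool_rot"]).as_matrix();L=(cloud(c,d)-t)@Rm
for sg in(-1,1):
    m=(d>0)&(abs(L[...,0]-.011)<.003)&(abs(sg*L[...,1]-.019)<.004);z=np.sort(L[m][:,2]);print(sg,m.sum(),z[-30::6].round(4))
E
```

```text
clock: 9.15
position: [0.4772, -0.1439, -0.0089]
tool_rot: [3.141, -0.001, 3.09]
force: [-0.6, 0.6, -0.2]
grip_width: 0.0501
finger_force: 0.0
clock: 9.78
position: [0.478, -0.1441, -0.0078]
tool_rot: [-3.141, 0.0, 3.09]
force: [-0.6, 0.0, 6.3]
grip_width: 0.027
finger_force: 34.7
-1 1584 [-0.0111 -0.011  -0.0109 -0.0109 -0.0107]
1 1414 [-0.011  -0.0109 -0.0109 -0.0108 -0.0105]
```

```bash
python3 -m creep '[[[0.02, 0, 0, -0.04, 0, 0, 0], [0.02, 0, 0, -0.09, 0, 0, 0], [0.02, 0, 0, -0.145, 0, 0, 0], [0.02, 0, 0.02, -0.168, 0, 0, 0], [0.02, -0.002, 0.07, -0.168, 0, 0, 0]]]'
python3 -m creep '[[[0.02, -0.002, 0.05, 0, 0, 0, 0], [0.02, -0.004, 0.11, 0, 0, 0, 0], [0.02, -0.006, 0.17, 0, 0, 0, 0], [0.02, -0.009, 0.22, 0, 0, 0, 0], [0.02, -0.009, 0.22, 0, 0, 0, 0]]]'
python3 -m creep '[[[0.02, 0, 0, 0, 0, 0, 0], [0.02, 0, 0, 0, 0, 0, 0]]]'
python3 - <<'E'
from h import *
import pickle
delta(.5045,.1456,.102,3.0906)
c=cam("wrist");p,d=grab_frame("wrist");pickle.dump((c,p,d),open("pics/w7.pkl","wb"));cv2.imwrite("pics/w7.png",p)
s=bot.observe();t=s["position"];print(s["force"],s["grip_width"]);Rm=R.from_euler("xyz",s["tool_rot"]).as_matrix();L=(cloud(c,d)-t)@Rm
for sg in(-1,1):
    m=(d>0)&(abs(L[...,0]-.011)<.003)&(abs(sg*L[...,1]-.019)<.004)&(L[...,2]<.03);z=np.sort(L[m][:,2]);print("tip",sg,m.sum(),z[-30::6].round(4))
m=(d>0)&(abs(L[...,0])<.018)&(abs(L[...,1])<.012)&(L[...,2]<.03)&(L[...,2]>-.07);q=L[m];print("held top",m.sum(),np.percentile(q[:,2],[5,50,95]).round(4));
q=q[abs(q[:,2]-np.percentile(q[:,2],20))<.004];print(q.mean(0).round(4),q.min(0).round(4),q.max(0).round(4))
cv2.imwrite("pics/w7c.png",cv2.resize(p[100:390,180:460],None,fx=2,fy=2))
E
```

```text
clock: 10.45
position: [0.4843, -0.0751, 0.162]
tool_rot: [-3.141, 0.004, 3.086]
force: [1.6, 1.5, -1.3]
grip_width: 0.0268
finger_force: 34.7
clock: 11.08
position: [0.5034, 0.1492, 0.1597]
tool_rot: [3.14, -0.0, 3.095]
force: [-0.1, -0.6, -0.2]
grip_width: 0.0265
finger_force: 34.7
clock: 11.32
position: [0.5038, 0.1438, 0.16]
tool_rot: [-3.141, -0.0, 3.088]
force: [0.1, -0.5, -1.4]
grip_width: 0.0264
finger_force: 34.7
go [-0.0006  0.0018  0.058 ] [-0.0004 -0.     -0.0025]
[ 0.27926054 -0.70797772  0.10353712] 0.0269040745820666
tip -1 1427 [-0.0317 -0.0314 -0.031  -0.0303 -0.03  ]
tip 1 1247 [-0.0336 -0.0324 -0.0317 -0.0308 -0.0302]
held top 4369 [-0.0481 -0.0466 -0.0214]
[ 0.0006 -0.0005 -0.0469] [-0.0149 -0.012  -0.0494] [ 0.0142  0.012  -0.0435]
```

View pics/w7c.png

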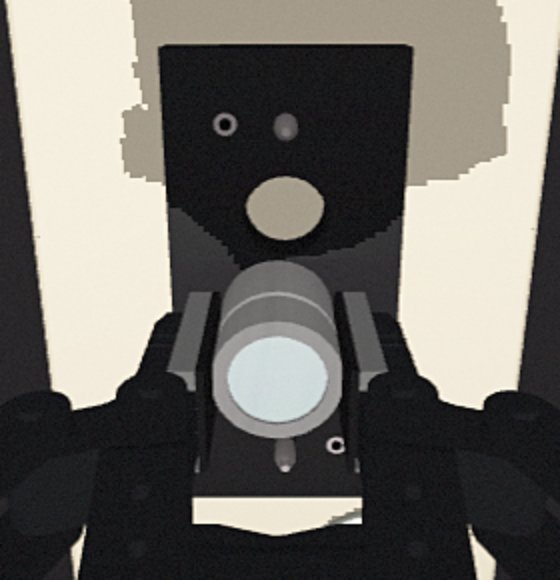

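The crop shows the filter held upright between the pads at (278,380), with its base about 19 mm below the tips. The round nest is ahead at (285,208). Correct sideways, then lower it.

```bash
python3 -m creep '[[[0.02, -0.0012, 0.0023, 0.02, 0, 0, -0.002], [0.02, -0.0012, 0.0023, 0.04, 0, 0, -0.002], [0.02, -0.0012, 0.0023, 0.06, 0, 0, -0.002], [0.02, -0.0012, 0.0023, 0.06, 0, 0, -0.002], [0.02, -0.0012, 0.0023, 0.06, 0, 0, -0.002]]]'
python3 - <<'E'
from h import *
delta(.5051,.1461,.0734,3.0906)
E
```

```text
clock: 12.0
position: [0.5055, 0.147, 0.1007]
tool_rot: [3.141, 0.001, 3.091]
force: [-0.7, -0.8, -0.2]
grip_width: 0.0268
finger_force: 34.7
go [ 0.0004 -0.0009  0.0273] [0.0002 0.0007 0.0005]
```

```bash
python3 -m creep '[[[0.02, 0, -0.0007, 0.008, 0, 0, 0], [0.02, 0, -0.0007, 0.012, 0, 0, 0], [0.02, 0, -0.0007, 0.016, 0, 0, 0], [0.02, 0, -0.0007, 0.016, 0, 0, 0]]]'
python3 -m creep '[[[0.02, 0, 0, 0.004, 0, 0, 0], [0.02, 0, 0, 0.008, 0, 0, 0], [0.02, 0, 0, 0.0105, 0, 0, 0], [0.02, 0, 0, 0.0105, 0, 0, 0]]]'
```

```text
clock: 12.5
position: [0.5049, 0.1465, 0.0837]
tool_rot: [-3.141, -0.0, 3.092]
force: [-0.3, 0.1, -0.3]
grip_width: 0.0269
finger_force: 34.7
clock: 13.0
position: [0.5052, 0.1466, 0.0753]
tool_rot: [3.141, 0.001, 3.091]
force: [-15.2, -4.6, 49.0]
grip_width: 0.0267
finger_force: 61.6
```

```bash
python3 -m creep '[[[0.02, 0, 0, -0.002, 0, 0, 0], [0.02, 0, 0, -0.002, 0, 0, 0]]]'
python3 -m creep '[[[0.05, 0, 0, -0.001, 0, 0, 0], [0.05, 0, 0, -0.002, 0, 0, 0], [0.05, 0, 0, -0.002, 0, 0, 0]]]'
python3 -m creep '[[[0.06, 0, 0, -0.03, 0, 0, 0], [0.06, 0, 0, -0.08, 0, 0, 0], [0.06, 0, 0, -0.08, 0, 0, 0], [0.06, 0, 0, -0.08, 0, 0, 0]]]'
python3 - <<'E'
from h import *
import pickle
c=cam("wrist");p,d=grab_frame("wrist");pickle.dump((c,p,d),open("pics/w8.pkl","wb"))
P=cloud(c,d);m=(d>0)&(np.hypot(P[...,0]-.5045,P[...,1]-.1456)<.03)&(P[...,2]>.112)&(P[...,2]<.15)
Q=P[m];z=np.percentile(Q[:,2],[5,50,95]);print(m.sum(),z,cv2.minEnclosingCircle(np.float32(Q[Q[:,2]>z[1]-.003][:,:2]*1000)),Q.mean(0))
k=(Q[:,2]>z[1]-.003);A=np.c_[Q[k][:,:2],np.ones(k.sum())];print(np.linalg.lstsq(A,Q[k][:,2],rcond=None)[0])
# cell & deck
m=(d>0)&(np.hypot(P[...,0]-.5365,P[...,1]-.144)<.1)&(abs(P[...,2]-.1)<.004)&(P[...,2]>.095);print("deck z",np.median(P[m][:,2]))
delta(.599,-.1724,.1,np.pi+np.radians(21.4))
cv2.imwrite("pics/w8c.png",cv2.resize(p[60:360,180:460],None,fx=2,fy=2))
E
```

```text
clock: 13.25
position: [0.5052, 0.1466, 0.0755]
tool_rot: [3.141, 0.0, 3.092]
force: [-1.2, -0.5, 11.0]
grip_width: 0.0269
finger_force: 40.4
clock: 13.62
position: [0.5051, 0.1466, 0.0774]
tool_rot: [-3.142, -0.0, 3.092]
force: [0.2, -0.5, -0.4]
grip_width: 0.05
finger_force: 0.0
clock: 14.12
position: [0.5049, 0.1466, 0.1573]
tool_rot: [3.142, 0.0, 3.092]
force: [-0.9, 0.3, -0.3]
grip_width: 0.0597
finger_force: 0.0
1457 [0.11640062 0.12033477 0.12166044] ((505.4690246582031, 145.79953002929688), 14.345464706420898) [0.50427885 0.14566032 0.1200524 ]
[0.0063781  0.00040829 0.11710448]
deck z 0.10087366054412147
go [-0.1101 -0.3138  0.0568] [-2.000e-04 -1.000e-03 -4.232e-01]
```

View pics/w8c.png

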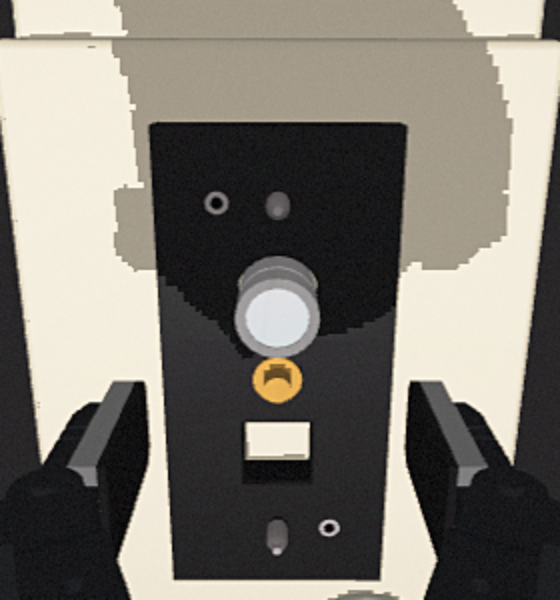

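Filter seated: top at 0.120, level, centred at (505.0,145.7) mm, in the nest at (277,310) in the crop. Now the flow cell.

```bash
python3 -m creep '[[[0.05, -0.018, -0.052, 0, 0, 0, 0], [0.05, -0.037, -0.104, 0, 0, 0, -0.1], [0.05, -0.055, -0.157, 0, 0, 0, -0.2], [0.05, -0.073, -0.209, 0, 0, 0, -0.3], [0.05, -0.092, -0.261, 0, 0, 0, -0.423]]]'
python3 -m creep '[[[0.05, 0.005, -0.055, 0.03, 0, 0, 0], [0.05, 0.005, -0.055, 0.08, 0, 0, 0], [0.05, 0.005, -0.055, 0.1, 0, 0, 0], [0.05, 0.005, -0.055, 0.1, 0, 0, 0], [0.05, 0.005, -0.055, 0.1, 0, 0, 0]]]'
python3 - <<'E'
from h import *
delta(.599,-.1724,-.0075,np.pi+np.radians(21.4));print(bot.observe()["qpos"][6])
c=cam("wrist");p,d=grab_frame("wrist");P=cloud(c,d)
m=(d>0)&(np.hypot(P[...,0]-.599,P[...,1]+.1724)<.022)&(P[...,2]>.034)&(P[...,2]<.044)
Q=P[m];print(m.sum(),cv2.minAreaRect(np.float32(Q[:,:2]*1000)))
m=(d>0)&(np.hypot(P[...,0]-.599,P[...,1]+.1724)<.022)&(P[...,2]>.044)&(P[...,2]<.07);print("above",m.sum(),P[m][:,2].max() if m.any() else 0)
E
```

```text
clock: 14.8
position: [0.5837, -0.1203, 0.1562]
tool_rot: [3.141, -0.002, -2.765]
force: [1.1, 1.5, -0.7]
grip_width: 0.0498
finger_force: 0.0
clock: 15.42
position: [0.6003, -0.1712, 0.059]
tool_rot: [-3.141, 0.002, -2.767]
force: [0.4, -0.4, 0.4]
grip_width: 0.0505
finger_force: 0.0
go [ 0.0017 -0.0005  0.0665] [-0.0009  0.0015  0.0006]
2.142728050321043
1514 ((598.7737426757812, -173.09188842773438), (25.236221313476562, 23.82040786743164), 21.886741638183594)
above 12 0.045334648643351017
```

```bash
python3 -m creep '[[[0.05, 0.0017, -0.0008, 0.02, 0, 0, 0], [0.05, 0.0017, -0.0008, 0.04, 0, 0, 0], [0.05, 0.0017, -0.0008, 0.055, 0, 0, 0], [0.05, 0.0017, -0.0008, 0.0665, 0, 0, 0], [0.05, 0.0017, -0.0008, 0.0665, 0, 0, 0]]]'
python3 -m creep '[[[0.015, 0, 0, 0, 0, 0, 0], [0.015, 0, 0, 0, 0, 0, 0], [0.015, 0, 0, 0, 0, 0, 0], [0.015, 0, 0, 0, 0, 0, 0], [0.015, 0, 0, 0, 0, 0, 0]]]' 35
python3 -m creep '[[[0.015, 0, 0, -0.04, 0, 0, 0], [0.015, 0, 0, -0.09, 0, 0, 0], [0.015, 0, 0, -0.14, 0, 0, 0], [0.015, 0, 0, -0.167, 0, 0, 0], [0.015, 0, 0, -0.167, 0, 0, 0]]]'
python3 - <<'E'
from h import *
delta(.5365+.03196,.144-.0016,.16,3.0906)
E
```

```text
clock: 16.1
position: [0.5976, -0.173, -0.0098]
tool_rot: [3.141, -0.001, -2.768]
force: [0.5, -1.0, -0.4]
grip_width: 0.0499
finger_force: 0.0
clock: 16.73
position: [0.5985, -0.1732, -0.0084]
tool_rot: [-3.141, 0.001, -2.768]
force: [-1.2, 0.2, 6.6]
grip_width: 0.0233
finger_force: 35.0
clock: 17.35
position: [0.5991, -0.1734, 0.1603]
tool_rot: [-3.14, 0.003, -2.769]
force: [0.2, 0.3, -1.1]
grip_width: 0.0234
finger_force: 34.5
go [-8.660e-02  3.052e-01 -1.000e-04] [-0.0014  0.0035  0.4241]
```

```bash
python3 -m creep '[[[0.015, -0.016, 0.056, 0, 0, 0, 0.05], [0.015, -0.032, 0.112, 0, 0, 0, 0.13], [0.015, -0.048, 0.168, 0, 0, 0, 0.23], [0.015, -0.064, 0.224, 0, 0, 0, 0.33], [0.015, -0.079, 0.28, 0, 0, 0, 0.424]]]'
python3 -m creep '[[[0.015, 0.003, 0.0262, 0, 0, 0, 0], [0.015, 0.003, 0.0262, 0, 0, 0, 0], [0.015, 0.003, 0.0262, 0, 0, 0, 0], [0.015, 0.003, 0.0262, 0, 0, 0, 0]]]'
python3 - <<'E'
from h import *
delta(.5365+.03196,.144-.0016,.16,3.0906)
c=cam("wrist");p,d=grab_frame("wrist")
s=bot.observe();t=s["position"];Rm=R.from_euler("xyz",s["tool_rot"]).as_matrix();P=cloud(c,d);L=(P-t)@Rm
m=(d>0)&(abs(L[...,0])<.02)&(abs(L[...,1])<.0135)&(L[...,2]<-.035)&(L[...,2]>-.065);q=L[m]
h=np.median(q[:,2]);k=abs(q[:,2]-h)<.003;print(m.sum(),"top",h,q[k].mean(0).round(4),q[k].min(0).round(4),q[k].max(0).round(4),cv2.minAreaRect(np.float32(q[k][:,:2]*1000)))
E
```

```text
clock: 17.98
position: [0.5687, 0.1181, 0.157]
tool_rot: [-3.141, -0.001, 3.088]
force: [1.0, 0.4, -0.1]
grip_width: 0.0232
finger_force: 34.6
clock: 18.48
position: [0.568, 0.1414, 0.1577]
tool_rot: [-3.141, -0.0, 3.089]
force: [1.0, 0.5, -0.3]
grip_width: 0.0234
finger_force: 34.6
go [-0.0004  0.001  -0.0023] [-0.0005 -0.0003 -0.0015]
4599 top -0.04804947161231686 [ 0.0006 -0.001  -0.0479] [-0.0141 -0.0134 -0.051 ] [ 0.0122  0.0134 -0.0451] ((-0.9981241226196289, 0.1652841567993164), (26.8385009765625, 26.14791488647461), 89.36976623535156)
```

```bash
python3 -m creep '[[[0.015, -0.0004, 0.0015, 0.02, 0, 0, -0.0015], [0.015, -0.0004, 0.0015, 0.04, 0, 0, -0.0015], [0.015, -0.0004, 0.0015, 0.06, 0, 0, -0.0015], [0.015, -0.0004, 0.0015, 0.06, 0, 0, -0.0015], [0.015, -0.0004, 0.0015, 0.06, 0, 0, -0.0015]]]'
python3 - <<'E'
from h import *
delta(.5684,.143,.077,3.0906)
E
```

```text
clock: 19.15
position: [0.5688, 0.1439, 0.0987]
tool_rot: [3.141, 0.001, 3.092]
force: [0.6, 0.4, -0.2]
grip_width: 0.0234
finger_force: 34.6
go [ 0.0004 -0.0009  0.0217] [0.0002 0.0007 0.001 ]
```

```bash
python3 -m creep '[[[0.015, 0.0003, -0.0008, 0.006, 0, 0, 0], [0.015, 0.0003, -0.0008, 0.01, 0, 0, 0], [0.015, 0.0003, -0.0008, 0.014, 0, 0, 0], [0.015, 0.0003, -0.0008, 0.014, 0, 0, 0]]]'
python3 -m creep '[[[0.015, 0, 0, 0.004, 0, 0, 0], [0.015, 0, 0, 0.0065, 0, 0, 0], [0.015, 0, 0, 0.0065, 0, 0, 0]]]'
```

```text
clock: 19.65
position: [0.5679, 0.1434, 0.0837]
tool_rot: [-3.141, -0.0, 3.092]
force: [-0.5, -0.6, -0.1]
grip_width: 0.0235
finger_force: 34.6
clock: 20.02
position: [0.5679, 0.1434, 0.0772]
tool_rot: [-3.141, -0.0, 3.092]
force: [1.1, -0.6, -0.4]
grip_width: 0.0231
finger_force: 34.6
```

```bash
python3 -m creep '[[[0.015, 0, 0, 0.001, 0, 0, 0], [0.015, 0, 0, 0.001, 0, 0, 0]]]'
python3 -m creep '[[[0.05, 0, 0, 0, 0, 0, 0], [0.05, 0, 0, -0.002, 0, 0, 0], [0.05, 0, 0, -0.002, 0, 0, 0]]]'
python3 -m creep '[[[0.06, 0, 0, -0.03, 0, 0, 0], [0.06, 0, 0, -0.09, 0, 0, 0], [0.06, 0.03, 0, -0.1, 0, 0, 0], [0.06, 0.03, 0, -0.1, 0, 0, 0], [0.06, 0.03, 0, -0.1, 0, 0, 0]]]'
python3 - <<'E'
from h import *
import pickle
c=cam("wrist");p,d=grab_frame("wrist");pickle.dump((c,p,d),open("pics/w9.pkl","wb"))
P=cloud(c,d)
for n,x,y in(("filt",.5045,.1456),("cell",.5685,.1424)):
    m=(d>0)&(np.hypot(P[...,0]-x,P[...,1]-y)<.022)&(P[...,2]>.112)&(P[...,2]<.15)
    Q=P[m];h=np.median(Q[:,2]);k=abs(Q[:,2]-h)<.0025;A=np.c_[Q[k][:,:2],np.ones(k.sum())]
    print(n,m.sum(),h,cv2.minAreaRect(np.float32(Q[k][:,:2]*1000)),np.linalg.lstsq(A,Q[k][:,2],rcond=None)[0][:2])
print(bot.observe()["position"])
g=cv2.cvtColor(p,cv2.COLOR_BGR2GRAY);z,r,m=deckfit(c,p,d,tuple(int(v) for v in pix(c,[.4600,.170,.1])[0]),.1);print("deck",r)
pk=(d>0)&(P[...,2]>.106)&(P[...,2]<.118)
for nm,s in(("near",-.066),("plunger",0),("far",.066)):
    a=np.array([.5365+s*.9987,.144-s*.051]);k=pk&(np.hypot(P[...,0]-a[0],P[...,1]-a[1])<.009);print(nm,k.sum(),P[k].mean(0).round(4),P[k][:,2].max() if k.any() else 0,"exp",a)
E
```

```text
clock: 20.27
position: [0.568, 0.1435, 0.0765]
tool_rot: [-3.142, 0.0, 3.092]
force: [1.0, -0.0, -0.2]
grip_width: 0.023
finger_force: 34.6
clock: 20.65
position: [0.5682, 0.1435, 0.0787]
tool_rot: [3.141, 0.0, 3.092]
force: [1.1, 0.5, 0.0]
grip_width: 0.0502
finger_force: 0.0
clock: 21.28
position: [0.5383, 0.145, 0.1784]
tool_rot: [3.142, 0.0, 3.092]
force: [-0.6, -0.4, 0.6]
grip_width: 0.0599
finger_force: 0.0
filt 1309 0.12035775511190533 ((505.4064636230469, 145.63917541503906), (27.13714027404785, 27.841108322143555), 86.12715911865234) [0.00043303 0.00576019]
cell 1048 0.1206662949094314 ((568.724365234375, 142.35731506347656), (23.719158172607422, 24.632923126220703), 88.06580352783203) [ 0.01326708 -0.00344049]
[0.53838164 0.14481884 0.17812872]
deck ((536.571044921875, 143.913330078125), (86.01325988769531, 183.53286743164062), 87.19104766845703)
near 106 [0.4705 0.1476 0.1125] 0.11631432521750121 exp [0.4705858 0.147366 ]
plunger 158 [0.5359 0.1441 0.1104] 0.11239012391080419 exp [0.5365 0.144 ]
far 92 [0.6006 0.1409 0.1111] 0.11565870752560356 exp [0.6024142 0.140634 ]
```

Both parts are seated: tops at 0.1204 and 0.1207, level. The deck is at (0.5368, 0.1440) with yaw -0.050. Now the cover.

```bash
python3 -m creep '[[[0.06, 0, -0.06, 0, 0, 0, 0], [0.06, -0.002, -0.12, 0, 0, 0, 0], [0.06, -0.003, -0.18, 0, 0, 0, 0], [0.06, -0.004, -0.24, 0, 0, 0, 0], [0.06, -0.005, -0.3, 0, 0, 0, 0]]]'
python3 -m creep '[[[0.06, -0.001, -0.06, 0, 0, 0, -0.07], [0.06, -0.003, -0.11, 0, 0, 0, -0.147], [0.06, -0.0044, -0.1514, 0.02, 0, 0, -0.147], [0.06, -0.0044, -0.1514, 0.07, 0, 0, -0.147], [0.06, -0.0044, -0.1514, 0.09, 0, 0, -0.147]]]'
python3 -m creep '[[[0.06, 0, 0, 0, 0, 0, 0], [0.06, 0, 0, 0, 0, 0, 0]]]'
python3 - <<'E'
from h import *
delta(.5255,-.3063,.014,np.pi+.098);print(bot.observe()["qpos"][6])
c=cam("wrist");p,d=grab_frame("wrist");P=cloud(c,d)
m=(d>0)&(np.hypot(P[...,0]-.5255,P[...,1]+.3063)<.055)&(P[...,2]>.056)&(P[...,2]<.072);Q=P[m];h=np.median(Q[:,2]);Q=Q[abs(Q[:,2]-h)<.003];print(h,cv2.minAreaRect(np.float32(Q[:,:2]*1000)))
E
```

```text
clock: 21.95
position: [0.5282, -0.1571, 0.1779]
tool_rot: [-3.142, -0.001, 3.092]
force: [0.8, 0.1, -0.2]
grip_width: 0.06
finger_force: 0.0
clock: 22.58
position: [0.5238, -0.3067, 0.085]
tool_rot: [3.14, -0.003, -3.045]
force: [1.0, -0.6, 1.4]
grip_width: 0.0598
finger_force: 0.0
clock: 22.82
position: [0.5257, -0.3068, 0.0891]
tool_rot: [-3.141, 0.001, -3.044]
force: [-0.1, 0.1, 0.1]
grip_width: 0.0599
finger_force: 0.0
go [0.0002 0.0006 0.0751] [-0.0005  0.0006 -0.0005]
2.1954169806603736
0.06367020097981929 ((525.3191528320312, -306.5587463378906), (83.9517822265625, 11.977572441101074), 5.453718662261963)
```

Good alignment. Descend, grip firmly and lift.

```bash
python3 -m creep '[[[0.05, 0, 0.0003, 0.025, 0, 0, 0], [0.05, 0, 0.0003, 0.05, 0, 0, 0], [0.05, 0, 0.0003, 0.065, 0, 0, 0], [0.05, 0, 0.0003, 0.075, 0, 0, 0], [0.05, 0, 0.0003, 0.075, 0, 0, 0]]]'
python3 -m creep '[[[0.005, 0, 0, 0, 0, 0, 0], [0.005, 0, 0, 0, 0, 0, 0], [0.005, 0, 0, 0, 0, 0, 0], [0.005, 0, 0, 0, 0, 0, 0], [0.005, 0, 0, 0, 0, 0, 0]]]' 90
python3 -m creep '[[[0.005, 0, 0, 0, 0, 0, 0], [0.005, 0, 0, 0, 0, 0, 0]]]'
```

```text
clock: 23.5
position: [0.5251, -0.3061, 0.0134]
tool_rot: [3.142, -0.0, -3.044]
force: [-0.2, 0.0, -0.0]
grip_width: 0.05
finger_force: 0.0
clock: 24.12
position: [0.5254, -0.306, 0.0141]
tool_rot: [-3.141, 0.001, -3.044]
force: [-1.7, 2.7, 6.5]
grip_width: 0.0107
finger_force: 88.1
clock: 24.38
position: [0.5255, -0.3061, 0.0141]
tool_rot: [-3.141, 0.001, -3.044]
force: [-1.4, 1.5, 6.8]
grip_width: 0.0102
finger_force: 88.1
```

```bash
python3 -m creep '[[[0.005, 0, 0, -0.03, 0, 0, 0], [0.005, 0, 0, -0.07, 0, 0, 0], [0.005, 0, 0, -0.12, 0, 0, 0], [0.005, 0, 0, -0.156, 0, 0, 0], [0.005, 0, 0, -0.156, 0, 0, 0]]]'
python3 -m creep '[[[0.005, -0.006, 0.05, 0, 0, 0, 0], [0.005, -0.012, 0.1, 0, 0, 0, 0], [0.005, -0.019, 0.15, 0, 0, 0, 0], [0.005, -0.025, 0.2, 0, 0, 0, 0], [0.005, -0.031, 0.25, 0, 0, 0, 0]]]'
python3 -m creep '[[[0.005, -0.006, 0.05, 0, 0, 0, 0.05], [0.005, -0.012, 0.1, 0, 0, 0, 0.1], [0.005, -0.018, 0.15, 0, 0, 0, 0.148], [0.005, -0.0241, 0.1967, 0, 0, 0, 0.148], [0.005, -0.0241, 0.1967, 0, 0, 0, 0.148]]]'
python3 -m creep '[[[0.005, 0, 0, 0, 0, 0, 0], [0.005, 0, 0, 0, 0, 0, 0]]]'
python3 - <<'E'
from h import *
delta(.5368,.144,.17,np.pi-.0505)
c=cam("wrist");p,d=grab_frame("wrist");s=bot.observe();t=s["position"];Rm=R.from_euler("xyz",s["tool_rot"]).as_matrix();L=(cloud(c,d)-t)@Rm
def rep(n,lo,hi,xr,yr):
    m=(d>0)&(abs(L[...,0])<xr)&(abs(L[...,1])<yr)&(L[...,2]>lo)&(L[...,2]<hi);q=L[m]
    A=np.c_[q[:,:2],np.ones(len(q))];print(n,len(q),cv2.minAreaRect(np.float32(q[:,:2]*1000)),np.percentile(q[:,2],[5,50,95]).round(4),np.linalg.lstsq(A,q[:,2],rcond=None)[0].round(4))
rep("cover top",-.0245,-.0135,.09,.04)
E
```

```text
clock: 25.0
position: [0.5263, -0.3067, 0.1722]
tool_rot: [-3.139, 0.004, -3.044]
force: [-0.3, -0.2, -2.6]
grip_width: 0.0104
finger_force: 88.6
clock: 25.62
position: [0.5309, -0.0526, 0.1685]
tool_rot: [3.142, -0.001, -3.044]
force: [0.8, -0.0, -2.0]
grip_width: 0.0099
finger_force: 88.5
clock: 26.25
position: [0.5354, 0.1477, 0.1683]
tool_rot: [3.141, -0.002, 3.097]
force: [0.4, -0.4, -2.0]
grip_width: 0.0106
finger_force: 88.6
clock: 26.5
position: [0.5364, 0.1425, 0.1692]
tool_rot: [-3.141, -0.0, 3.09]
force: [-0.3, -0.3, -1.7]
grip_width: 0.0099
finger_force: 88.6
go [-0.0003  0.0015 -0.0008] [-0.0006 -0.0004 -0.0015]
cover top 22728 ((8.083381652832031, -0.8999099731445312), (66.59596252441406, 147.52420043945312), 89.97608947753906) [-0.0208 -0.0197 -0.0187] [-0.0012 -0.0062 -0.0197]
```

```bash
python3 -m creep '[[[0.005, -0.0004, 0.0023, 0.015, 0, 0, -0.0015], [0.005, -0.0004, 0.0023, 0.03, 0, 0, -0.0015], [0.005, -0.0004, 0.0023, 0.04, 0, 0, -0.0015], [0.005, -0.0004, 0.0023, 0.04, 0, 0, -0.0015], [0.005, -0.0004, 0.0023, 0.04, 0, 0, -0.0015]]]'
python3 - <<'E'
from h import *
delta(.5369,.1448,.1165,np.pi-.0505)
E
```

```text
clock: 27.18
position: [0.5371, 0.1461, 0.1297]
tool_rot: [3.142, 0.0, 3.093]
force: [0.8, 0.4, -2.3]
grip_width: 0.0105
finger_force: 88.5
go [ 0.0002 -0.0013  0.0132] [0.0001 0.0003 0.0016]
```

```bash
python3 -m creep '[[[0.005, 0, -0.0011, 0.003, 0, 0, 0.001], [0.005, 0, -0.0011, 0.006, 0, 0, 0.001], [0.005, 0, -0.0011, 0.008, 0, 0, 0.001], [0.005, 0, -0.0011, 0.008, 0, 0, 0.001]]]'
```

```text
clock: 27.68
position: [0.5368, 0.145, 0.1213]
tool_rot: [-3.141, -0.0, 3.092]
force: [-1.3, -0.2, -2.6]
grip_width: 0.0101
finger_force: 88.6
```

Run:
```python
from h import *
delta(.5369,.1448,.1165,np.pi-.0505);print(bot.observe()["force"])
```

```text
go [-0.0001 -0.0002  0.0048] [-0.0001 -0.0003  0.0007]
[-1.27691043 -0.16643946 -2.60865258]
```

```bash
python3 -m creep '[[[0.005, 0, 0, 0.0015, 0, 0, 0], [0.005, 0, 0, 0.003, 0, 0, 0], [0.005, 0, 0, 0.003, 0, 0, 0]]]'
python3 -m creep '[[[0.005, 0, 0, 0.0015, 0, 0, 0], [0.005, 0, 0, 0.002, 0, 0, 0], [0.005, 0, 0, 0.002, 0, 0, 0]]]'
```

```text
clock: 28.05
position: [0.5368, 0.145, 0.1183]
tool_rot: [-3.141, -0.0, 3.092]
force: [0.3, 0.6, -2.2]
grip_width: 0.0103
finger_force: 88.6
clock: 28.42
position: [0.537, 0.1451, 0.1166]
tool_rot: [3.141, 0.0, 3.092]
force: [-0.2, -0.4, 2.0]
grip_width: 0.0104
finger_force: 89.2
```

The force stepped up by 4 N, which is the plunger preload, so the pins are in their sockets. Press home.

```bash
python3 -m creep '[[[0.005, 0, 0, 0.001, 0, 0, 0], [0.005, 0, 0, 0.002, 0, 0, 0], [0.005, 0, 0, 0.003, 0, 0, 0], [0.005, 0, 0, 0.003, 0, 0, 0]]]'
python3 -m creep '[[[0.005, 0, 0, 0.001, 0, 0, 0], [0.005, 0, 0, 0.002, 0, 0, 0], [0.005, 0, 0, 0.002, 0, 0, 0]]]'
```

```text
clock: 28.92
position: [0.537, 0.1451, 0.1135]
tool_rot: [3.142, 0.0, 3.092]
force: [-1.0, 0.1, 5.5]
grip_width: 0.0101
finger_force: 89.6
clock: 29.3
position: [0.537, 0.145, 0.1116]
tool_rot: [3.142, 0.0, 3.092]
force: [-0.9, -0.5, 6.4]
grip_width: 0.0097
finger_force: 89.9
```

```bash
python3 -m creep '[[[0.005, 0, 0, 0.0007, 0, 0, 0], [0.005, 0, 0, 0.0013, 0, 0, 0], [0.005, 0, 0, 0.0013, 0, 0, 0]]]'
python3 -m creep '[[[0.005, 0, 0, 0.0005, 0, 0, 0], [0.005, 0, 0, 0.0005, 0, 0, 0]]]'
```

```text
clock: 29.68
position: [0.537, 0.1454, 0.111]
tool_rot: [3.141, 0.0, 3.092]
force: [-7.0, 0.9, 19.6]
grip_width: 0.0103
finger_force: 91.9
clock: 29.92
position: [0.537, 0.1454, 0.111]
tool_rot: [3.141, 0.001, 3.092]
force: [-9.0, -0.8, 29.7]
grip_width: 0.0103
finger_force: 93.3
```

The rim is hard down: the force rises with no further travel. One numeric check of the cover's height, tilt and position before handing in.

```bash
python3 -m creep '[[[0.005, 0, 0, 0, 0, 0, 0], [0.005, 0, 0, 0, 0, 0, 0], [0.005, 0, 0, 0, 0, 0, 0], [0.005, 0, 0, 0, 0, 0, 0]]]'
python3 - <<'E'
from h import *
for n in("wrist","top"):
    c=cam(n);p,d=grab_frame(n);P=cloud(c,d)
    m=(d>0)&(abs(P[...,0]-.537)<.085)&(abs(P[...,1]-.144)<.034)&(abs(P[...,2]-.131)<.006);q=P[m]
    A=np.c_[q[:,:2]-[.537,.144],np.ones(len(q))];print(n,len(q),np.linalg.lstsq(A,q[:,2],rcond=None)[0].round(4),cv2.minAreaRect(np.float32(q[:,:2]*1000)))
s=bot.observe();print(s["clock"],s["force"],s["position"])
E
```

```text
clock: 30.42
position: [0.537, 0.1454, 0.111]
tool_rot: [3.141, 0.001, 3.092]
force: [-9.3, -0.1, 30.2]
grip_width: 0.0103
finger_force: 93.3
wrist 22221 [-0.0006 -0.0005  0.1309] ((529.3056030273438, 144.80491638183594), (66.29312133789062, 148.18145751953125), 87.230224609375)
top 0 [0. 0. 0.] ((0.0, 0.0), (0.0, 0.0), 0.0)
30.525 [-9.53452644 -0.08661542 28.80557687] [0.53702733 0.14544016 0.11097638]
```

Cover top reads 0.1309. That matches 0.130 once the camera's +0.8 mm depth bias is allowed for. It is level, aligned and held with about 29 N.

```bash
python3 -c "
from workcell import job
print(job.job_done())"
```

```text
the job is handed in; nothing more can be done
None
```

I handed the job in at about 30.5 s, and no verdict came back: the filter and flow cell are seated in their nests, and the cover is over both pins, pressed rim-down on the deck and held there with about 29 N; the arm did not touch the bottle, screwdriver or beaker.

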